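Close and latch the junction box

ROBOT

A 6-joint arm with a two-finger parallel gripper is mounted at the origin on a cart in front of the work surface, level with it; the furniture and walls round the work are solid. World frame = base frame: x ahead of the robot, y to its left, z up, the work surface at z = 0. Lengths are in mm, angles in degrees, forces in N, time in s.
With the tool pointing down it reaches from about 350 to 850 mm from the base axis. Payload 8.1 kg.
Tool frame: the origin (TCP) lies midway between the tips of the shut fingers; the grasp point (between the pads) lies 19 mm behind it; z points along the fingers, y is the line along which they close (so a half turn about z gives the same grasp; the last joint's range is limited). The gripper opens to 85 mm and grips with 20 to 120 N. Pads are 22 mm wide; open, the fingers measure 114 mm over their backs; the gripper's body (76 mm by 85 mm) begins 54 mm behind the grasp point. The pads swing forward as they close: fully open they stand 13 mm farther back than shut.
Start: joints at [-74.507, 7.471, 85.268, -0, 87.261, -4.893], TCP at [209.024, -562.418, 209.092] pointing down, gripper open.
Joint ranges: [-169.43, 169.43], [-51.17, 129.36], [1.28, 143.12], [-76.62, 256.62], [0, 156.53], [-152.29, 152.29]. Speed limits (degrees/s): [136.94, 136.94, 159.86, 180, 180, 180].

INTERFACE

Orientations are given as [roll, pitch, yaw] about the fixed x, y, z axes, in that order (R = Rz(yaw) Ry(pitch) Rx(roll)).
In Python, from bench import sense, snapshot, camera_params, hand_in, masks_of, pinpoint gives the robot as it stands.
- The arm moves only by the tool step_arm, never from a script. Its argument "targets" is a list of rows, each an object with "angular": the turn, a rotation vector about the tool's x, y, z scaled (see below), a list of three; "dp": the shift along the tool's x, y, z scaled (see below), a list of three; "fingers": the closure, from 0 (fully open) to 1 (shut). A call has exactly 8 rows; each row is the pose to reach, as a shift and turn from the pose commanded when the call began, along the tool's axes at that moment, turning the shorter way round; what a row does not reach only later rows make up. The controller multiplies each number of a shift by 0.2 m and each number of a turn by 180 degrees. A row lasts 1/8 s, in which the tool goes at most 62.5 mm and 10.7 degrees, less where a joint would pass 70% of its speed; a pose out of reach is approached as far as the arm can. A call with a number of a shift or a turn outside -1 to 1 is refused whole. A call with a gripper value outside its range is refused whole. The fingers move at their own pace and stop on an object; "newtons" is the grip in N (left out, the last holds). Time passes only in rows, so rows that repeat a pose let the fingers close, or fill a call up. It gives the time, the measured TCP pose, the force, the opening and the grip force at its end, in the units of the state.
- sense(): the state, without advancing time (a new reading comes with each control period).
- snapshot(name): name is "scene" or "top" or "wrist"; returns the picture (480x640x3 uint8, blue, green, red); there is no depth.
- camera_params(name): a dict with "vfov" (degrees; the focal length in pixels is half the picture's height over the tangent of half this angle, whatever the lens; pixels are square), "cx", "cy" (the principal point, pixels), "R" (3x3) and "t" (3): a world point X has camera coordinates R X + t. Camera axes: x right, y down, z forward; pixel columns grow to the right and rows downward; lengths in mm; the calibration is good to about 2 mm. A picture is of the moment at which its call begins: read the wrist's pose just before it. camera_params takes no time and is no camera call; for the wrist camera it gives the pose at the moment of the call.
- hand_in(): hands the job in; it is judged then, once.
Trained networks look in the newest picture that a camera, given by its name, has taken for a name from the list of things; names that differ only in an ending like _2 or _b are one class to them, and where a whole thing is asked for, a point or a joint stands for the part that bears it (a point fixed in the world has none). Each returns a list of dicts, best first, with "conf" (0 to 1); they miss things now and then, are a little off and sometimes report something else, mostly with a low value. They report only what shows in the picture. A call takes as long as a camera call.
- masks_of(camera, label): "pixels" (480x640 bool, what is visible of it) and "at" ([column, row] in pixels, amid what is visible of it).
- pinpoint(camera, label): "at" ([column, row] in pixels: a listed point, or the origin of a listed thing).
The state is a dict: "time": time; "joint_pos": joint angles; "qd": joint speeds; "joint_efforts": joint torques, N m; "tool_pos": TCP position; "tcp_rot": TCP orientation; "ft_force": force on the tool from outside, world axes, zero at the start; "wrist_torque": the same for the moment, N m; "finger_gap": finger opening in mm; "grip_force": force on a finger pad.
Only numpy, scipy, OpenCV 4.12 (cv2) and the standard library are available. Lean on these libraries where they do the work, as an engineer would, in place of code of your own. Each camera call takes 0.05 s, during which the arm holds its last target. There are 200 camera calls.

TASK

Close the junction box: push its loose cover along under the two lips as far as it goes, and press its free edge down past the two roller catches until the cover lies level on its ledge; use a firm hand at most (under 60 N), so as not to bend it. Then lift the latch bar over the cover's keeper, drop it into the keeper's notch and let go. Leave the carton, pliers and tape measure where they lie.

Things in the scene. Friction and masses are not known exactly. Their poses are not given: they have to be found in the camera images.
- junction_box: Fixed grey open-topped box, outside 130 (x) x 178 (y -92 to +86) mm. Origin: centre of its underside, on the bench; z up, +y = the way the cover is pushed. Cover pocket 114 (x) x 153 (y), centred on the origin; ledge at z 40, side rims 47 high. Side guide cheeks (|x| 57 to 65, y -92 to -45) 70 high. Post at x -78, y 0 carries the latch bar.
- lips (a point): On the box: middle between its two lips, at x 0, y 70, z 50 mm of the box, level with their undersides (10 mm over the ledge). Lips at x -45 to -15 and 15 to 45, reaching in to y 64.5, 4 mm thick; the cover's +y edge slides under them up to the end wall (inner face y 76.5, 54 mm high).
- catch_wall (a point): On the box: middle of the top inner edge of its -y end wall (x 0, y -76.5, z 62 mm of the box); the wall is 15.5 mm thick, to y -92. Its inner face holds the catch: two free-running rollers at x -35 and 35, diameter 16, axes along x at z 53, sticking in to y -70.5, on springs that yield outward.
- cover: Loose bare-metal plate 110 (x) x 150 (y) x 6 mm, 0.3 to 0.6 kg. Origin: centre of underside; axes as the box's when home, origin then at box x 0, y 0 (both within 4), z 40. At first tilted: +y edge on the ledge 18 to 38 mm short of its wall, free (-y) edge hanging out over the -y wall. Pushed home under the lips, the free edge drops onto the rollers, about 19 mm above the ledge.
- cover_free_edge (a point): Middle of the top of the cover's free (-y) edge: box z 46 mm when home, about 65 resting on the rollers. The clear flat for pressing reaches 58 mm from here toward +y. Pressed down near here with some 10 to 20 N it rolls past the rollers with a snap, lies level on the ledge, and the rollers keep it down.
- keeper_notch (a point): Floor of the notch in the steel keeper that stands on the cover at x 20, y 0, 14 mm above the cover's underside. Notch 20 mm wide (in y), open at the top, between two horns 12 mm high; keeper 14 (x) x 30 (y) mm. Axes as the cover's.
- bar_knob (a point): Centre of the black ball knob, 28 mm diameter, that turns freely on a stem on the latch bar, 140 mm from the swivel axis and 34 mm above the bar's centre line. x runs outward along the bar. With the bar in the notch the knob is at box x 62, y 0, z 93 mm. Can be grasped from above.
- bar_swivel (a joint): Swivel of the latch bar (steel, 10 x 10 mm, 150 long, 0.22 kg) about the vertical through box x -78, y 0; rad, 0 = bar across the cover over the keeper (along box +x), positive counter-clockwise from above; starts at 1.45 to 1.7 (parked along box +y). Light friction holds it.
- bar_lift (a joint): Hinge that lifts the bar's free end, its axis 59 mm above the bench on the swivel; rad, 0 = level, in the notch of a cover that is home; positive up. It falls by its weight to a stop at -0.025. To pass over the horns it must be above about 0.15 (knob 20 mm up).
- carton: Bystander, to be left alone: brown carton 144 x 100 x 37 mm; origin: centre of its underside.
- pliers: Bystander, to be left alone: red-handled pliers lying flat, 61 x 173 x 12 mm; origin: centre of its underside.
- tape: Bystander, to be left alone: yellow tape measure 37 x 83 x 64 mm; origin: centre of its underside.

How it is judged (in metres and radians):
On the way, in this order (a step that is already met when the one before it is completed fails the run):
1. the cover is home under the lips and lies level on its ledge (z of cover in the frame of junction_box between 0.038 and 0.042 m and z of cover_free_edge in the frame of junction_box between 0.043 and 0.0485 m and angle between the z axis of cover and the z axis of junction_box, either way round below 0.025 rad and y of cover in the frame of junction_box between -0.004 and 0.004 m and x of cover in the frame of junction_box between -0.004 and 0.004 m), for 0.2 s.
2. the latch bar lies in the notch of the keeper (all of step 1 and value of joint bar_swivel between -0.08 and 0.08 rad and value of joint bar_lift between -0.03 and 0.03 rad), for 0.2 s.
At the end, for the whole second after the job is handed in: The cover lies flat on its ledge (within 4 mm in x and y, 2 mm in height, free edge at most 2.5 mm high, tilt under 0.025 rad); the latch bar lies across it in the keeper's notch (swivel within 0.08, lift within 0.03 rad of 0); both at rest and let go (all of step 2 and linear speed of cover below 0.01 m/s and velocity of joint bar_lift between -0.1 and 0.1 rad/s); the robot touches nothing.
It fails at once if the cover is pushed or pressed with more than 60 N (contact force between any of the arm, the fingers and cover above 60 N).
It fails at once if a bystander (carton, pliers, tape measure) is moved by more than 30 mm (distance of any of carton, pliers, tape from where it was at the start of the episode above 0.03 m).
It also fails if it takes over 58 s, if anything falls off the work surface, if the arm or the gripper's body presses on something with over 40 N, if the wrist force passes 120 N, or if a joint passes its speed limit or range.

## Working session

There is one attempt and no reset: what is moved stays moved. The work goes in short steps, Python scripts to look and compute and a tool call to move; the robot and the scene stay as the last step left them, time stands still between calls to the robot, and variables do not carry over. Pictures are saved under pics/ and viewed, at most 10 in all, crops included, and the job is handed in when it is done.

Besides the shell and the picture viewer there is one more tool, called after "Call:" as name(argument=value, ...), one argument or row to a line, values as JSON. step_arm: Moves the arm, as the interface text tells. Its arguments: {"type":"object","properties":{"targets":{"type":"array","items":{"type":"object","properties":{"angular":{"type":"array","items":{"type":"number","minimum":-1,"maximum":1}},"dp":{"type":"array","items":{"type":"number","minimum":-1,"maximum":1}},"fingers":{"type":"number"}}}},"newtons":{"type":"number"}},"required":["targets"]}

```bash
mkdir -p pics
cat > h.py <<'E'
import numpy as np, cv2
from bench import *
from scipy.spatial.transform import Rotation as Ro
def K(n):
    p=camera_params(n); f=240/np.tan(np.radians(p['vfov'])/2); return p,f
def ray(n,uv):
    p,f=K(n); R=np.array(p['R']);t=np.array(p['t'])
    d=R.T@np.array([(uv[0]-p['cx'])/f,(uv[1]-p['cy'])/f,1]); return -R.T@t, d/np.linalg.norm(d)
def atz(n,uv,z):
    o,d=ray(n,uv); return o+d*(z-o[2])/d[2]
def tri(obs):
    A=np.zeros((3,3));b=np.zeros(3)
    for n,uv in obs:
        o,d=ray(n,uv);M=np.eye(3)-np.outer(d,d);A+=M;b+=M@o
    return np.linalg.solve(A,b)
def proj(n,X):
    p,f=K(n); c=np.array(p['R'])@X+np.array(p['t']); return [p['cx']+f*c[0]/c[2],p['cy']+f*c[1]/c[2]]
E
python3 - <<'E'
from h import *
for n in('scene','top'): cv2.imwrite(f'pics/{n}0.png',snapshot(n))
for l in('junction_box','lips','catch_wall','cover','cover_free_edge','keeper_notch','bar_knob','carton','pliers','tape'):
    o=[]
    for n in('scene','top'):
        r=pinpoint(n,l)
        print(l,n,[(np.round(q['at']).tolist(),round(q['conf'],2)) for q in r[:2]])
        if r:o.append((n,r[0]['at']))
    if len(o)==2:print('   ',tri(o).round(1))
print(sense(), camera_params('top'),camera_params('scene'))
E
```

```text
junction_box scene [([300.0, 290.0], 0.8), ([308.0, 279.0], 0.42)]
junction_box top []
lips scene [([277.0, 251.0], 0.56), ([297.0, 289.0], 0.54)]
lips top [([307.0, 282.0], 0.61), ([350.0, 274.0], 0.47)]
    [578.9 134.3  53.6]
catch_wall scene [([332.0, 293.0], 0.85), ([224.0, 228.0], 0.58)]
catch_wall top [([374.0, 272.0], 0.61)]
    [601.4 -10.6  63.5]
cover scene [([306.0, 280.0], 0.63)]
cover top [([351.0, 276.0], 0.85), ([346.0, 267.0], 0.3)]
    [588.8  40.2  55.7]
cover_free_edge scene [([339.0, 300.0], 0.93)]
cover_free_edge top [([385.0, 273.0], 0.84)]
    [600.1 -34.7  72.6]
keeper_notch scene [([323.0, 266.0], 0.97), ([297.0, 288.0], 0.51)]
keeper_notch top [([347.0, 267.0], 0.98)]
    [616.3  46.1  70.2]
bar_knob scene [([223.0, 224.0], 0.9)]
bar_knob top [([274.0, 313.0], 0.63)]
    [510.3 202.2  99.6]
carton scene [([447.0, 319.0], 0.56), ([305.0, 281.0], 0.38)]
carton top [([420.0, 208.0], 0.64)]
    [ 757.2 -122.2    8.3]
pliers scene [([355.0, 234.0], 0.87)]
pliers top [([307.0, 201.0], 0.95)]
    [765.3 141.6  -2.6]
tape scene [([238.0, 202.0], 0.83), ([299.0, 291
[... 637 characters left out ...]
071]), 'wrist_torque': array([0.03782319, 0.03604336, 0.01016088]), 'grip_force': 0.0, 'finger_gap': 85.28593880883798} {'vfov': 45.11619220193411, 'cx': 320.26195957269954, 'cy': 240.26288585498884, 'R': array([[ 0.02912044, -0.99955264,  0.00682109],
       [-0.99625462, -0.02957883, -0.08125163],
       [ 0.08141704, -0.00442946, -0.99667028]]), 't': array([  89.62871537,  672.75220154, 1283.46025712])} {'vfov': 51.354563049197594, 'cx': 306.78541733369093, 'cy': 241.91217563065305, 'R': array([[ 0.84328658, -0.53739461, -0.00864697],
       [-0.37366617, -0.57464599, -0.72811784],
       [ 0.38631766,  0.61724308, -0.68539744]]), 't': array([-474.11653729,  348.71998719,  632.39131528])}
```

Run:
```python
import cv2,numpy as np
a=cv2.imread('pics/scene0.png');b=cv2.imread('pics/top0.png')
o=np.hstack([cv2.resize(a[190:350,190:390],(400*1,320)) ,cv2.resize(b[190:350,230:430],(400,320))])
cv2.imwrite('pics/c1.png',o)
```

```text
(no output)
```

View pics/c1.png

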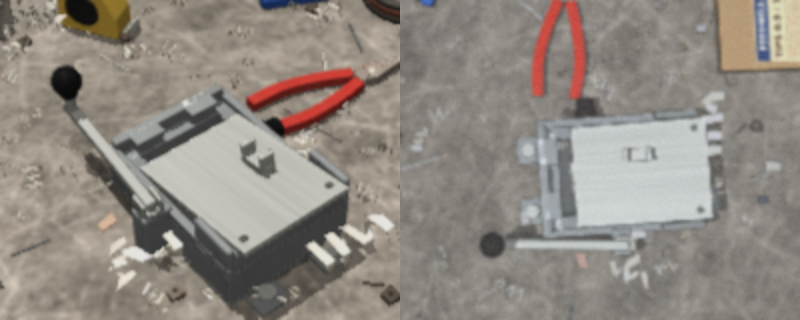

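View pics/scene0.png

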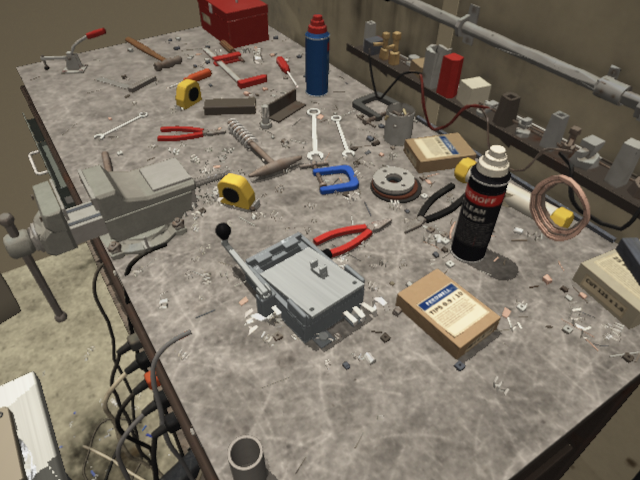

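The scene picture shows the box with its cover tilted, free edge toward world -y. The bar is parked along +y with its knob at scene (223,230). The pliers are close to the box's +x side. I'm moving over the box for a close look.

Call:
step_arm(
  targets=[
    {"dp": [0.12,-0.09,-0.05],"angular": [0,0,0],"fingers": 1},
    {"dp": [0.25,-0.19,-0.1],"angular": [0,0,0],"fingers": 1},
    {"dp": [0.4,-0.3,-0.15],"angular": [0,0,0],"fingers": 1},
    {"dp": [0.55,-0.41,-0.2],"angular": [0,0,0],"fingers": 1},
    {"dp": [0.7,-0.53,-0.25],"angular": [0,0,0],"fingers": 1},
    {"dp": [0.85,-0.64,-0.25],"angular": [0,0,0],"fingers": 1},
    {"dp": [1,-0.75,-0.25],"angular": [0,0,0],"fingers": 1},
    {"dp": [1,-0.75,-0.25],"angular": [0,0,0],"fingers": 1},
  ],
)

```text
time: 2.1
tool_pos: [345.5, -350.5, 259.4]
tcp_rot: [180.0, -0.0, 20.6]
ft_force: [-0.7, -0.2, 0.2]
finger_gap: 0.5
grip_force: 0.0
```

Call:
step_arm(
  targets=[
    {"dp": [0.12,-0.09,-0.05],"angular": [0,0,0],"fingers": 1},
    {"dp": [0.25,-0.19,-0.1],"angular": [0,0,0],"fingers": 1},
    {"dp": [0.4,-0.3,-0.15],"angular": [0,0,0],"fingers": 1},
    {"dp": [0.55,-0.41,-0.2],"angular": [0,0,0],"fingers": 1},
    {"dp": [0.7,-0.53,-0.25],"angular": [0,0,0],"fingers": 1},
    {"dp": [0.85,-0.64,-0.25],"angular": [0,0,0],"fingers": 1},
    {"dp": [1,-0.75,-0.25],"angular": [0,0,0],"fingers": 1},
    {"dp": [1,-0.75,-0.25],"angular": [0,0,0],"fingers": 1},
  ],
)

```text
time: 3.1
tool_pos: [480.3, -140.9, 308.9]
tcp_rot: [-180.0, 0.0, 20.5]
ft_force: [-0.5, -0.6, 0.0]
finger_gap: 0.1
grip_force: 0.0
```

Call:
step_arm(
  targets=[
    {"dp": [0.12,-0.09,0],"angular": [0,0,-0.05],"fingers": 1},
    {"dp": [0.25,-0.19,0],"angular": [0,0,-0.1],"fingers": 1},
    {"dp": [0.4,-0.28,0],"angular": [0,0,-0.16],"fingers": 1},
    {"dp": [0.5,-0.35,0],"angular": [0,0,-0.22],"fingers": 1},
    {"dp": [0.6,-0.4,0],"angular": [0,0,-0.27],"fingers": 1},
    {"dp": [0.6,-0.45,0],"angular": [0,0,-0.33],"fingers": 1},
    {"dp": [0.6,-0.45,0],"angular": [0,0,-0.38],"fingers": 1},
    {"dp": [0.6,-0.45,0],"angular": [0,0,-0.43],"fingers": 1},
  ],
)

```text
time: 4.1
tool_pos: [560.6, -17.3, 309.0]
tcp_rot: [-180.0, 0.0, 98.0]
ft_force: [0.7, 0.2, -0.2]
finger_gap: 0.1
grip_force: 0.0
```

Run:
```python
from h import *
s=sense();print(s['time'],s['tool_pos'],s['tcp_rot'],s['ft_force'])
cv2.imwrite('pics/w1.png',snapshot('wrist'))
hz=dict(lips=50,catch_wall=62,cover_free_edge=72,keeper_notch=66,bar_knob=93)
for l in hz:
    r=pinpoint('wrist',l)
    print(l,[(np.round(q['at']).tolist(),round(q['conf'],2),atz('wrist',q['at'],hz[l]).round(1)) for q in r[:2]])
p=camera_params('wrist');print(-np.array(p['R']).T@p['t'])
```

```text
4.1 [560.56475205 -17.29680285 308.96347811] [-1.79978535e+02  3.44168152e-02  9.80321290e+01] [ 0.72953345  0.15485526 -0.16012056]
lips [([371.0, 24.0], 0.6, array([585.9, 136.3,  50. ]))]
catch_wall []
cover_free_edge [([360.0, 213.0], 0.66, array([601.4, -31.1,  72. ]))]
keeper_notch [([383.0, 132.0], 0.61, array([611.6,  46.2,  66. ]))]
bar_knob []
[552.86591755  51.57385385 473.17301517]
```

View pics/w1.png

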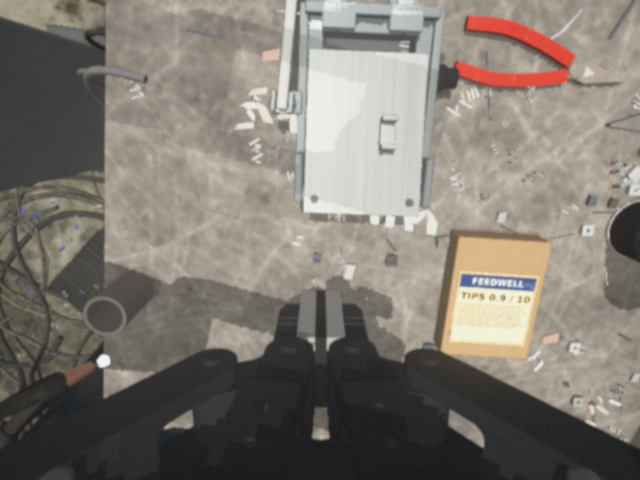

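The wrist picture shows the box square-on: cover corners near (308,50), (428,55), (305,212) and (420,216), free edge at row about 214. I'll compute the box yaw from these.

Run:
```python
from h import *
im=cv2.imread('pics/w1.png'); cv2.imwrite('pics/w1c.png',cv2.resize(im[0:230,270:470],(690,600*1),interpolation=cv2.INTER_CUBIC)[:600])
m=masks_of('wrist','cover'); 
if m:
    c=max(cv2.findContours(m[0]['pixels'].astype('uint8'),0,2)[0],key=cv2.contourArea)
    print(m[0]['conf'],cv2.approxPolyDP(c,6,True).reshape(-1,2).tolist(),cv2.boxPoints(cv2.minAreaRect(c)))
P=[atz('wrist',u,z) for u,z in(((308,50),46),((428,55),46),((305,212),72),((420,216),72))]
for p in P:print(p.round(1))
```

```text
0.83 [[310, 48], [303, 210], [417, 215], [428, 54]] [[301.4194   211.22519 ]
 [309.06625   47.582527]
 [428.27322   53.152954]
 [420.62637  216.79562 ]]
[533.7 108.9  46. ]
[643.3 119.2  46. ]
[549.8 -36.   72. ]
[658.5 -25.4  72. ]
```

View pics/w1c.png

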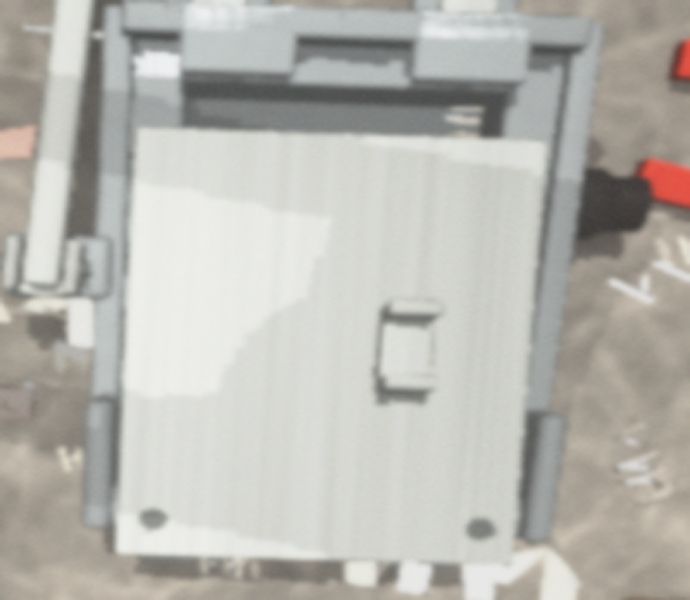

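Call:
step_arm(
  targets=[
    {"dp": [-0.06,0.05,0.1],"angular": [0,0,0.011],"fingers": 1},
    {"dp": [-0.12,0.1,0.25],"angular": [0,0,0.011],"fingers": 1},
    {"dp": [-0.18,0.15,0.4],"angular": [0,0,0.011],"fingers": 1},
    {"dp": [-0.235,0.2,0.55],"angular": [0,0,0.011],"fingers": 1},
    {"dp": [-0.235,0.2,0.7],"angular": [0,0,0.011],"fingers": 1},
    {"dp": [-0.235,0.2,0.85],"angular": [0,0,0.011],"fingers": 1},
    {"dp": [-0.235,0.2,1.0],"angular": [0,0,0.011],"fingers": 1},
    {"dp": [-0.235,0.2,1.0],"angular": [0,0,0.011],"fingers": 1},
  ],
)

```text
time: 5.45
tool_pos: [603.7, -56.9, 104.2]
tcp_rot: [-179.6, -0.1, 95.7]
ft_force: [-0.6, 0.6, 0.0]
finger_gap: 0.1
grip_force: 0.0
```

Run:
```python
from h import *
s=sense();print(s['time'],s['tool_pos'],s['tcp_rot'])
cv2.imwrite('pics/w2.png',snapshot('wrist'))
hz=dict(lips=50,catch_wall=62,cover_free_edge=71,keeper_notch=65,bar_knob=93)
for l in hz:
    r=pinpoint('wrist',l)
    for q in r[:2]:
        w=atz('wrist',q['at'],hz[l]); a=np.radians(6);d=w-[593.3,66,0]
        print(l,np.round(q['at']),round(q['conf'],2),w.round(1),'box',np.cos(a)*d[0]+np.sin(a)*d[1],-np.sin(a)*d[0]+np.cos(a)*d[1])
```

```text
5.45 [603.66257842 -56.91186931 104.18446466] [-1.79573381e+02 -1.12237084e-01  9.56972768e+01]
catch_wall [367.  38.] 0.64 [619.4  47.4  62. ] box 23.990742740404695 -21.251464490653838
cover_free_edge [320. 213.] 0.94 [606.5 -33.1  71. ] box 2.743687323373928 -99.97607335380076
keeper_notch [368.  36.] 0.78 [620.1  47.6  65. ] box 24.740903317194455 -21.074654368537228
```

View pics/w2.png

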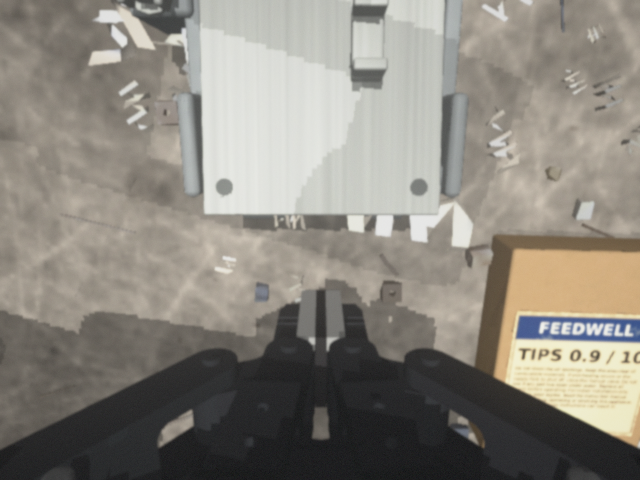

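Fingers are centred on the free edge (edge at row 213, x about 320) and square to it. Descending.

Call:
step_arm(
  targets=[
    {"dp": [0,0,0.05],"angular": [0,0,0]},
    {"dp": [0,0,0.1],"angular": [0,0,0]},
    {"dp": [0,0,0.15],"angular": [0,0,0]},
    {"dp": [0,0,0.19],"angular": [0,0,0]},
    {"dp": [0,0,0.215],"angular": [0,0,0]},
    {"dp": [0,0,0.215],"angular": [0,0,0]},
    {"dp": [0,0,0.215],"angular": [0,0,0]},
    {"dp": [0,0,0.215],"angular": [0,0,0]},
  ],
)

```text
validation failed for argument at $.ta...
```

Call:
step_arm(
  targets=[
    {"dp": [0,0,0.05],"angular": [0,0,0],"fingers": 1},
    {"dp": [0,0,0.1],"angular": [0,0,0],"fingers": 1},
    {"dp": [0,0,0.15],"angular": [0,0,0],"fingers": 1},
    {"dp": [0,0,0.19],"angular": [0,0,0],"fingers": 1},
    {"dp": [0,0,0.215],"angular": [0,0,0],"fingers": 1},
    {"dp": [0,0,0.215],"angular": [0,0,0],"fingers": 1},
    {"dp": [0,0,0.215],"angular": [0,0,0],"fingers": 1},
    {"dp": [0,0,0.215],"angular": [0,0,0],"fingers": 1},
  ],
)

```text
time: 6.75
tool_pos: [607.0, -56.9, 66.6]
tcp_rot: [180.0, 0.0, 95.8]
ft_force: [-1.8, -0.9, 0.1]
finger_gap: -0.1
grip_force: 0.0
```

Call:
step_arm(
  targets=[
    {"dp": [0.0,0,0.015],"angular": [0,0,0],"fingers": 1},
    {"dp": [0.03,0,0.015],"angular": [0,0,0],"fingers": 1},
    {"dp": [0.05,0,0.015],"angular": [0,0,0],"fingers": 1},
    {"dp": [0.07,0,0.015],"angular": [0,0,0],"fingers": 1},
    {"dp": [0.09,0,0.015],"angular": [0,0,0],"fingers": 1},
    {"dp": [0.11,0,0.015],"angular": [0,0,0],"fingers": 1},
    {"dp": [0.13,0,0.015],"angular": [0,0,0],"fingers": 1},
    {"dp": [0.15,0,0.015],"angular": [0,0,0],"fingers": 1},
  ],
)

```text
time: 7.75
tool_pos: [603.5, -26.7, 63.1]
tcp_rot: [-180.0, -0.0, 95.8]
ft_force: [-0.8, 0.1, -0.1]
finger_gap: 0.1
grip_force: 0.0
```

Run:
```python
from h import *
s=sense();print(s['time'],s['tool_pos'],s['tcp_rot'],s['ft_force'])
im=snapshot('wrist');cv2.imwrite('pics/w3.png',im[:360])
for q in pinpoint('wrist','cover_free_edge')[:2]:print(q, atz('wrist',q['at'],68))
```

```text
7.75 [603.53497199 -26.74657889  63.10143936] [-1.79999233e+02 -2.31451949e-04  9.58061623e+01] [-0.80990467  0.14052186 -0.08295985]
```

View pics/w3.png

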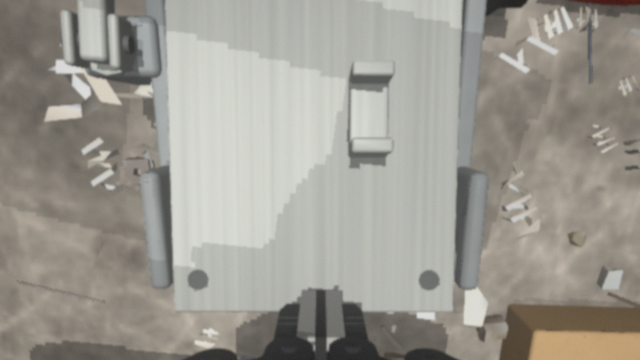

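The wrist picture shows the edge at row about 310 beside the fingers, with the tips at row 290. I'll check whether that is contact.

Run:
```python
from h import *
s=sense();R=Ro.from_euler('xyz',s['tcp_rot'],degrees=True).as_matrix();p=s['tool_pos']
for dx in(-11,0,11):print(dx,[np.round(proj('wrist',p+R@[dx,0,-h])) for h in(0,4,8,12)])
a=np.radians(6)
for u in((230,311),(400,311)):
  for z in (66,71):
    w=atz('wrist',u,z);d=w-[593.3,66,0];print(u,z,w,'box y',-np.sin(a)*d[0]+np.cos(a)*d[1])
d=p-[593.3,66,0];print('tcp y',-np.sin(a)*d[0]+np.cos(a)*d[1])
```

```text
-11 [array([317., 316.]), array([317., 320.]), array([317., 325.]), array([317., 330.])]
0 [array([317., 291.]), array([317., 295.]), array([317., 299.]), array([317., 304.])]
11 [array([317., 266.]), array([317., 269.]), array([317., 273.]), array([317., 276.])]
(230, 311) 66 [569.01150795 -37.44972524  66.        ] box y -100.3441780685175
(230, 311) 71 [569.90644544 -34.99623996  71.        ] box y -97.99767967762499
(400, 311) 66 [637.68245576 -30.46099089  66.        ] box y -100.57179738062298
(400, 311) 71 [636.44753311 -28.22426432  71.        ] box y -98.21823927503806
tcp y -93.11543938937618
```

Run:
```python
from h import *
s=sense();p=s['tool_pos']
a=snapshot('scene');b=snapshot('top')
for n in('scene','top'):
  u=proj(n,p);print(n,u)
  cv2.circle(a if n=='scene' else b,(int(round(u[0])),int(round(u[1]))),1,(0,0,255),-1)
o=[(n,pinpoint(n,'keeper_notch')[0]['at']) for n in('scene','top')];print(o,tri(o))
cv2.imwrite('pics/c4.png',np.hstack([cv2.resize(a[220:340,250:370],(400,400),interpolation=2),cv2.resize(b[220:340,310:430],(400,400),interpolation=2)]))
```

```text
scene [np.float64(336.85294505842586), np.float64(299.2319855788214)]
top [np.float64(381.3095078490592), np.float64(270.81952939874355)]
[('scene', [322.9, 266.8]), ('top', [348.0, 265.4])] [617.61079658  44.48041108  68.05732177]
```

View pics/c4.png

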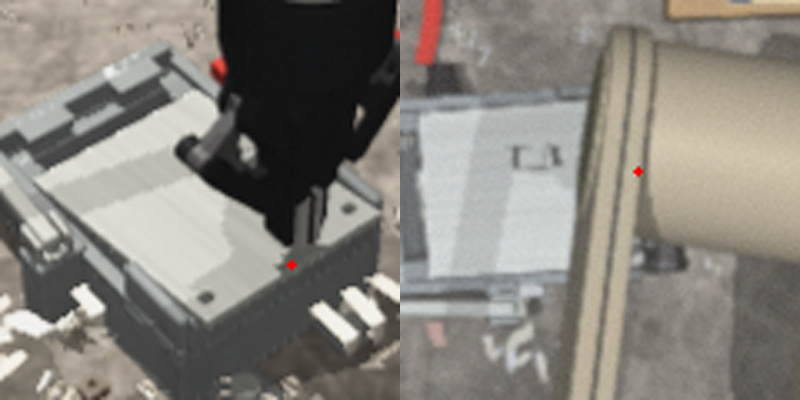

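The scene picture shows the fingertips hovering about 12–15 mm above the cover, so the real tips sit higher than the reported TCP. I'm backing off and lowering.

Call:
step_arm(
  targets=[
    {"dp": [-0.05,0,0],"angular": [0,0,0],"fingers": 1},
    {"dp": [-0.1,0,0],"angular": [0,0,0],"fingers": 1},
    {"dp": [-0.14,0,0],"angular": [0,0,0],"fingers": 1},
    {"dp": [-0.14,0,0.03],"angular": [0,0,0],"fingers": 1},
    {"dp": [-0.14,0,0.065],"angular": [0,0,0],"fingers": 1},
    {"dp": [-0.14,0,0.065],"angular": [0,0,0],"fingers": 1},
    {"dp": [-0.14,0,0.065],"angular": [0,0,0],"fingers": 1},
    {"dp": [-0.14,0,0.065],"angular": [0,0,0],"fingers": 1},
  ],
)

```text
time: 9.05
tool_pos: [606.6, -54.7, 50.3]
tcp_rot: [180.0, 0.0, 95.8]
ft_force: [0.2, 0.0, -0.0]
finger_gap: 0.3
grip_force: 0.0
```

Call:
step_arm(
  targets=[
    {"dp": [0.015,0,0],"angular": [0,0,0],"fingers": 1},
    {"dp": [0.03,0,0],"angular": [0,0,0],"fingers": 1},
    {"dp": [0.045,0,0],"angular": [0,0,0],"fingers": 1},
    {"dp": [0.06,0,0],"angular": [0,0,0],"fingers": 1},
    {"dp": [0.075,0,0],"angular": [0,0,0],"fingers": 1},
    {"dp": [0.09,0,0],"angular": [0,0,0],"fingers": 1},
    {"dp": [0.1,0,0],"angular": [0,0,0],"fingers": 1},
    {"dp": [0.11,0,0],"angular": [0,0,0],"fingers": 1},
  ],
)

```text
time: 10.05
tool_pos: [604.2, -32.9, 50.1]
tcp_rot: [180.0, 0.0, 95.8]
ft_force: [-0.6, 0.9, -1.1]
finger_gap: -0.1
grip_force: 0.0
```

```bash
cat >> h.py <<'E'
O=np.array([593.3,66,0]);A=np.radians(6)
def box(w): d=np.array(w)-O; return np.array([np.cos(A)*d[0]+np.sin(A)*d[1],-np.sin(A)*d[0]+np.cos(A)*d[1],d[2]]).round(1)
def st():
    s=sense();print(s['time'],'tcp box',box(s['tool_pos']),s['tool_pos'].round(1),'yaw',s['tcp_rot'].round(2),'F',s['ft_force'].round(1),s['finger_gap'])
def kp():
    for l in('cover_free_edge','keeper_notch'):
        for q in pinpoint('wrist',l)[:1]: print(l,round(q['conf'],2),np.round(q['at']),[box(atz('wrist',q['at'],z)) for z in(50,60,70)])
E
python3 - <<'E'
from h import *
st();im=snapshot('wrist');cv2.imwrite('pics/w5.png',im);kp()
a=snapshot('scene');r=pinpoint('scene','keeper_notch');print(r[0]['at'])
cv2.imwrite('pics/c5.png',np.hstack([cv2.resize(im[:360],(480,270)),cv2.resize(a[240:340,270:370],(270,270),interpolation=2)]))
E
```

```text
10.05 tcp box [  0.5 -99.5  50.1] [604.2 -32.9  50.1] yaw [180.    0.   95.8] F [-0.6  0.9 -1.1] -0.05288107237246753
keeper_notch 0.6 [372.  93.] [array([ 20.8, -22.7,  50. ]), array([ 19.6, -23.2,  60. ]), array([ 18.5, -23.7,  70. ])]
[322.9, 267.8]
```

View pics/c5.png

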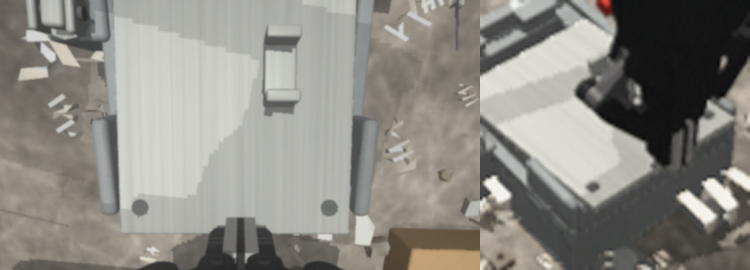

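Run:
```python
from h import *
X=tri([('scene',(345.2,301)),('wrist',(322,291))]);print(X,box(X))
for h in(0,5,10,15,20,25):
  s=sense();R=Ro.from_euler('xyz',s['tcp_rot'],degrees=True).as_matrix();p=s['tool_pos']
  print(h,[(np.round(proj('wrist',p+R@[dx,0,-h]),0)[1],np.round(proj('scene',p+R@[dx,0,-h]),0)) for dx in(-11,0,11)])
for q in pinpoint('scene','cover_free_edge')[:1]:print(q['at'],q['conf'])
```

```text
[610.35040683 -32.01145486  57.73247288] [  6.7 -99.3  57.7]
0 [(np.float64(316.0), array([344., 311.])), (np.float64(291.0), array([339., 307.])), (np.float64(266.0), array([335., 303.]))]
5 [(np.float64(322.0), array([344., 309.])), (np.float64(296.0), array([339., 305.])), (np.float64(270.0), array([335., 301.]))]
10 [(np.float64(327.0), array([344., 307.])), (np.float64(301.0), array([339., 303.])), (np.float64(275.0), array([335., 299.]))]
15 [(np.float64(333.0), array([344., 305.])), (np.float64(307.0), array([340., 301.])), (np.float64(279.0), array([335., 297.]))]
20 [(np.float64(340.0), array([344., 303.])), (np.float64(313.0), array([340., 299.])), (np.float64(284.0), array([335., 295.]))]
25 [(np.float64(347.0), array([344., 301.])), (np.float64(319.0), array([340., 297.])), (np.float64(290.0), array([335., 293.]))]
[337.4, 297.8] 0.81
```

Call:
step_arm(
  targets=[
    {"dp": [0.01,0,0],"angular": [0,0,0],"fingers": 1},
    {"dp": [0.02,0,0],"angular": [0,0,0],"fingers": 1},
    {"dp": [0.03,0,0],"angular": [0,0,0],"fingers": 1},
    {"dp": [0.04,0,0],"angular": [0,0,0],"fingers": 1},
    {"dp": [0.05,0,0],"angular": [0,0,0],"fingers": 1},
    {"dp": [0.05,0,0],"angular": [0,0,0],"fingers": 1},
    {"dp": [0.05,0,0],"angular": [0,0,0],"fingers": 1},
    {"dp": [0.05,0,0],"angular": [0,0,0],"fingers": 1},
  ],
)

```text
time: 11.35
tool_pos: [603.2, -23.1, 50.1]
tcp_rot: [180.0, 0.0, 95.8]
ft_force: [0.1, -0.1, -0.1]
finger_gap: 0.3
grip_force: 0.0
```

Run:
```python
from h import *
st();im=snapshot('wrist');cv2.imwrite('pics/w6.png',im);kp()
g=cv2.cvtColor(im,cv2.COLOR_BGR2GRAY).astype(int)
for c in(240,400): d=np.diff(g[240:400,c-8:c+8].mean(1)); i=d.argmin(); print(c,240+i,d[i],[box(atz('wrist',(c,240+i),z)) for z in(66,71)])
```

```text
11.35 tcp box [  0.5 -89.6  50.1] [603.2 -23.1  50.1] yaw [180.    0.   95.8] F [ 0.1 -0.1 -0.1] 0.3313769439031751
keeper_notch 0.87 [372. 122.] [array([ 20.9, -23.1,  50. ]), array([ 19.8, -23. ,  60. ]), array([ 18.6, -22.9,  70. ])]
240 330 -13.125 [array([-28.7, -98.6,  66. ]), array([-27.6, -96. ,  71. ])]
400 324 -22.4375 [array([ 31.7, -96.3,  66. ]), array([ 30.7, -93.8,  71. ])]
```

The wrist and scene views both put the shut tips about 25 mm behind the reported TCP, and nothing was touched. I'm backing off and lowering by that amount.

Call:
step_arm(
  targets=[
    {"dp": [-0.05,0,0],"angular": [0,0,0],"fingers": 1},
    {"dp": [-0.1,0,0],"angular": [0,0,0],"fingers": 1},
    {"dp": [-0.16,0,0],"angular": [0,0,0],"fingers": 1},
    {"dp": [-0.16,0,0.03],"angular": [0,0,0],"fingers": 1},
    {"dp": [-0.16,0,0.05],"angular": [0,0,0],"fingers": 1},
    {"dp": [-0.16,0,0.05],"angular": [0,0,0],"fingers": 1},
    {"dp": [-0.13,0,0.05],"angular": [0,0,0],"fingers": 1},
    {"dp": [-0.1,0,0.05],"angular": [0,0,0],"fingers": 1},
  ],
)

```text
time: 12.5
tool_pos: [605.3, -42.4, 40.3]
tcp_rot: [180.0, 0.0, 95.8]
ft_force: [0.1, -2.1, -0.6]
finger_gap: -0.2
grip_force: 0.9
```

Call:
step_arm(
  targets=[
    {"dp": [0.01,0,0],"angular": [0,0,0],"fingers": 1},
    {"dp": [0.02,0,0],"angular": [0,0,0],"fingers": 1},
    {"dp": [0.03,0,0],"angular": [0,0,0],"fingers": 1},
    {"dp": [0.04,0,0],"angular": [0,0,0],"fingers": 1},
    {"dp": [0.05,0,0],"angular": [0,0,0],"fingers": 1},
    {"dp": [0.05,0,0],"angular": [0,0,0],"fingers": 1},
    {"dp": [0.05,0,0],"angular": [0,0,0],"fingers": 1},
    {"dp": [0.05,0,0],"angular": [0,0,0],"fingers": 1},
  ],
)

```text
time: 13.5
tool_pos: [604.2, -32.9, 40.1]
tcp_rot: [180.0, -0.0, 95.8]
ft_force: [0.2, 0.4, 0.6]
finger_gap: -0.1
grip_force: 0.0
```

Run:
```python
from h import *
st();im=snapshot('wrist');cv2.imwrite('pics/w7.png',im);kp()
print(pinpoint('scene','keeper_notch')[0]['at'])
```

```text
13.5 tcp box [  0.5 -99.5  40.1] [604.2 -32.9  40.1] yaw [ 1.800e+02 -1.000e-02  9.581e+01] F [0.2 0.4 0.6] -0.10043368665856899
cover_free_edge 0.72 [310. 291.] [array([ -2.2, -95.4,  50. ]), array([ -1.9, -91.2,  60. ]), array([ -1.6, -87. ,  70. ])]
keeper_notch 0.58 [377.  49.] [array([20.8, -9.6, 50. ]), array([ 19.6, -11. ,  60. ]), array([ 18.4, -12.4,  70. ])]
[322.9, 267.8]
```

Keeper moved from y −23 to −12, so contact is made and the cover slides easily. I'm continuing.

Call:
step_arm(
  targets=[
    {"dp": [0.01,0,0],"angular": [0,0,0],"fingers": 1},
    {"dp": [0.02,0,0],"angular": [0,0,0],"fingers": 1},
    {"dp": [0.03,0,0],"angular": [0,0,0],"fingers": 1},
    {"dp": [0.04,0,0],"angular": [0,0,0],"fingers": 1},
    {"dp": [0.05,0,0],"angular": [0,0,0],"fingers": 1},
    {"dp": [0.055,0,0],"angular": [0,0,0],"fingers": 1},
    {"dp": [0.055,0,0],"angular": [0,0,0],"fingers": 1},
    {"dp": [0.055,0,0],"angular": [0,0,0],"fingers": 1},
  ],
)

```text
time: 14.7
tool_pos: [603.1, -21.8, 40.2]
tcp_rot: [180.0, -0.0, 95.8]
ft_force: [0.2, 0.2, 0.4]
finger_gap: 0.3
grip_force: 0.0
```

Run:
```python
from h import *
st();im=snapshot('wrist');cv2.imwrite('pics/w8.png',im);kp()
```

```text
14.7 tcp box [  0.6 -88.4  40.2] [603.1 -21.8  40.2] yaw [ 1.7999e+02 -2.0000e-02  9.5810e+01] F [0.2 0.2 0.4] 0.2648251287860978
cover_free_edge 0.65 [310. 288.] [array([ -2., -83.,  50.]), array([ -1.7, -79. ,  60. ]), array([ -1.5, -74.9,  70. ])]
keeper_notch 0.76 [376.  49.] [array([20.5,  1.7, 50. ]), array([19.3,  0.3, 60. ]), array([18.1, -1.2, 70. ])]
```

Call:
step_arm(
  targets=[
    {"dp": [0.003,0,0],"angular": [0,0,0],"fingers": 1},
    {"dp": [0.005,0,0],"angular": [0,0,0],"fingers": 1},
    {"dp": [0.0075,0,0],"angular": [0,0,0],"fingers": 1},
    {"dp": [0.01,0,0],"angular": [0,0,0],"fingers": 1},
    {"dp": [0.01,0,0],"angular": [0,0,0],"fingers": 1},
    {"dp": [0.01,0,0],"angular": [0,0,0],"fingers": 1},
    {"dp": [0.01,0,0],"angular": [0,0,0],"fingers": 1},
    {"dp": [0.01,0,0],"angular": [0,0,0],"fingers": 1},
  ],
)

```text
time: 15.85
tool_pos: [602.8, -20.0, 40.1]
tcp_rot: [-180.0, -0.0, 95.8]
ft_force: [-0.5, -1.1, -0.5]
finger_gap: 0.0
grip_force: 0.4
```

Run:
```python
from h import *
st();im=snapshot('wrist');cv2.imwrite('pics/w9.png',im);kp()
```

```text
15.85 tcp box [  0.5 -86.5  40.1] [602.8 -20.   40.1] yaw [-180.     -0.     95.81] F [-0.5 -1.1 -0.5] 0.04726132827082278
cover_free_edge 0.67 [313. 291.] [array([ -1.1, -82.3,  50. ]), array([ -0.9, -78.1,  60. ]), array([ -0.7, -74. ,  70. ])]
keeper_notch 0.69 [313.  65.] [array([-0.3, -1.4, 50. ]), array([-0.2, -2.5, 60. ]), array([ 0. , -3.5, 70. ])]
```

Call:
step_arm(
  targets=[
    {"dp": [0.003,0,0],"angular": [0,0,0],"fingers": 1},
    {"dp": [0.005,0,0],"angular": [0,0,0],"fingers": 1},
    {"dp": [0.0075,0,0],"angular": [0,0,0],"fingers": 1},
    {"dp": [0.01,0,0],"angular": [0,0,0],"fingers": 1},
    {"dp": [0.01,0,0],"angular": [0,0,0],"fingers": 1},
    {"dp": [0.01,0,0],"angular": [0,0,0],"fingers": 1},
    {"dp": [0.01,0,0],"angular": [0,0,0],"fingers": 1},
    {"dp": [0.01,0,0],"angular": [0,0,0],"fingers": 1},
  ],
)

```text
time: 17.0
tool_pos: [602.7, -18.1, 40.1]
tcp_rot: [180.0, -0.0, 95.8]
ft_force: [0.2, 0.1, -0.3]
finger_gap: 0.2
grip_force: 0.0
```

Run:
```python
from h import *
st();im=snapshot('wrist');cv2.imwrite('pics/w10.png',im);kp()
```

```text
17.0 tcp box [  0.6 -84.6  40.1] [602.7 -18.1  40.1] yaw [180.   -0.   95.8] F [ 0.2  0.1 -0.3] 0.21675554998447805
cover_free_edge 0.64 [312. 286.] [array([ -1.5, -78.3,  50. ]), array([ -1.2, -74.3,  60. ]), array([ -1. , -70.3,  70. ])]
keeper_notch 0.76 [378.  51.] [array([21.3,  4.8, 50. ]), array([20.1,  3.5, 60. ]), array([18.8,  2.1, 70. ])]
```

Call:
step_arm(
  targets=[
    {"dp": [0.003,0,0],"angular": [0,0,0],"fingers": 1},
    {"dp": [0.005,0,0],"angular": [0,0,0],"fingers": 1},
    {"dp": [0.0075,0,0],"angular": [0,0,0],"fingers": 1},
    {"dp": [0.01,0,0],"angular": [0,0,0],"fingers": 1},
    {"dp": [0.0125,0,0],"angular": [0,0,0],"fingers": 1},
    {"dp": [0.0125,0,0],"angular": [0,0,0],"fingers": 1},
    {"dp": [0.0125,0,0],"angular": [0,0,0],"fingers": 1},
    {"dp": [0.0125,0,0],"angular": [0,0,0],"fingers": 1},
  ],
)

```text
time: 18.15
tool_pos: [602.4, -15.6, 40.1]
tcp_rot: [-180.0, -0.0, 95.8]
ft_force: [0.1, -0.1, -0.0]
finger_gap: -0.1
grip_force: 0.0
```

Run:
```python
from h import *
st();im=snapshot('wrist');cv2.imwrite('pics/w11.png',cv2.resize(im[:400],(640,400)));kp()
a=snapshot('scene')
cv2.imwrite('pics/c11.png',np.hstack([cv2.resize(im[:360],(480,270)),cv2.resize(a[220:340,250:370],(270,270),interpolation=2)]))
```

```text
18.15 tcp box [  0.5 -82.1  40.1] [602.4 -15.6  40.1] yaw [-180.     -0.     95.81] F [ 0.1 -0.1 -0. ] -0.10011388487298951
cover_free_edge 0.8 [310. 288.] [array([ -2.3, -76.4,  50. ]), array([ -2. , -72.3,  60. ]), array([ -1.7, -68.2,  70. ])]
keeper_notch 0.92 [376.  55.] [array([20.7,  6.2, 50. ]), array([19.5,  4.9, 60. ]), array([18.3,  3.6, 70. ])]
```

View pics/c11.png

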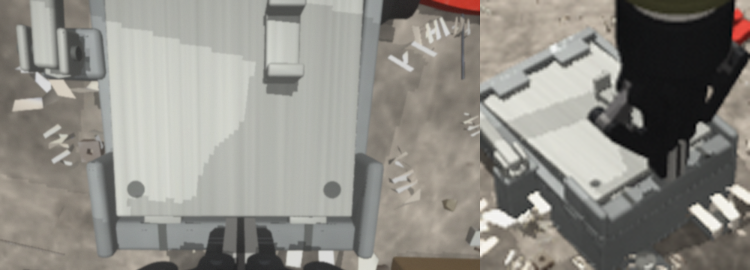

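The view shows the cover's edge at row about 287, past the wall and resting near the rollers, and the wall's outer edge at row about 333. I'll calibrate the box y from that.

Run:
```python
from h import *
g=cv2.cvtColor(cv2.imread('pics/w11.png'),cv2.COLOR_BGR2GRAY).astype(int)
for c0,c1 in((160,190),(240,270),(370,400),(440,460)):
    d=np.diff(g[265:375,c0:c1].mean(1))
    for i in sorted(np.argsort(-abs(d))[:7]): 
        r=265+i+.5; print((c0+c1)//2,r,d[i].round(),'62:',box(atz('wrist',((c0+c1)/2,r),62))[:2],'66:',box(atz('wrist',((c0+c1)/2,r),66))[:2])
```

```text
175 286.5 -19.0 62: [-49.4 -70.9] 66: [-47.9 -69.3]
175 287.5 -27.0 62: [-49.4 -71.3] 66: [-48.  -69.7]
175 288.5 -22.0 62: [-49.5 -71.7] 66: [-48. -70.]
175 296.5 9.0 62: [-49.7 -74.7] 66: [-48.3 -73. ]
175 332.5 14.0 62: [-51.1 -88.8] 66: [-49.6 -86.7]
175 333.5 12.0 62: [-51.1 -89.2] 66: [-49.6 -87.1]
175 366.5 -10.0 62: [ -52.4 -102.8] 66: [ -50.9 -100.3]
255 286.5 -14.0 62: [-21.2 -71. ] 66: [-20.5 -69.4]
255 287.5 -23.0 62: [-21.2 -71.4] 66: [-20.6 -69.8]
255 288.5 -20.0 62: [-21.2 -71.8] 66: [-20.6 -70.1]
255 297.5 12.0 62: [-21.4 -75.2] 66: [-20.7 -73.5]
255 298.5 10.0 62: [-21.4 -75.6] 66: [-20.7 -73.8]
255 322.5 -11.0 62: [-21.8 -85. ] 66: [-21.1 -82.9]
255 323.5 -14.0 62: [-21.8 -85.3] 66: [-21.2 -83.3]
385 287.5 -17.0 62: [ 24.6 -71.6] 66: [ 24.  -69.9]
385 332.5 19.0 62: [ 25.3 -89.1] 66: [ 24.6 -87. ]
385 333.5 28.0 62: [ 25.3 -89.5] 66: [ 24.6 -87.4]
385 334.5 19.0 62: [ 25.3 -89.9] 66: [ 24.6 -87.8]
385 354.5 -22.0 62: [ 25.6 -98.1] 66: [ 24.9 -95.7]
385 355.5 -23.0 62: [ 25.6 -98.5] 66: [ 24.9 -96.1]
385 356.5 -18.0 62: [ 25.6 -98.9] 66: [ 25.  -96.5]
450 286.5 -15.0 62: [ 47.5 -71.3] 66: [ 46.2 -69.7]
450 287.5 -26.0 62: [ 47.5 -71.7] 66: [ 46.3 -70. ]
450 288.5 -25.0 62: [ 47.6 -72. ] 66: [ 46.3 -70.4]
450 289.5 -12.0 62: [ 47.6 -72.4] 66: [ 46.3 -70.8]
450 351.5 -13.0 62: [ 49.5 -96.9] 66: [ 48.1 -94.6]
450 352.5 -15.0 62: [ 49.5 -97.4] 66: [ 48.2 -95. ]
450 353.5 -12.0 62: [ 49.5 -97.8] 66: [ 48.2 -95.4]
```

The cover's edge is at y about −72, so it is home against the end wall and lying on the rollers. Next I raise, move over the edge and press.

Call:
step_arm(
  targets=[
    {"dp": [0,0,-0.05],"angular": [0,0,0],"fingers": 1},
    {"dp": [0,0,-0.1],"angular": [0,0,0],"fingers": 1},
    {"dp": [0.04,0,-0.1],"angular": [0,0,0],"fingers": 1},
    {"dp": [0.08,0,-0.1],"angular": [0,0,0],"fingers": 1},
    {"dp": [0.12,0,-0.1],"angular": [0,0,0],"fingers": 1},
    {"dp": [0.12,0,-0.07],"angular": [0,0,0],"fingers": 1},
    {"dp": [0.12,0,-0.045],"angular": [0,0,0],"fingers": 1},
    {"dp": [0.12,0,-0.02],"angular": [0,0,0],"fingers": 1},
  ],
)

```text
time: 19.35
tool_pos: [599.7, 8.1, 43.3]
tcp_rot: [-180.0, -0.0, 95.8]
ft_force: [0.4, -0.2, -0.3]
finger_gap: -0.1
grip_force: 0.0
```

Call:
step_arm(
  targets=[
    {"dp": [0,0,0.005],"angular": [0,0,0],"fingers": 1},
    {"dp": [0,0,0.01],"angular": [0,0,0],"fingers": 1},
    {"dp": [0,0,0.015],"angular": [0,0,0],"fingers": 1},
    {"dp": [0,0,0.02],"angular": [0,0,0],"fingers": 1},
    {"dp": [0,0,0.025],"angular": [0,0,0],"fingers": 1},
    {"dp": [0,0,0.03],"angular": [0,0,0],"fingers": 1},
    {"dp": [0,0,0.035],"angular": [0,0,0],"fingers": 1},
    {"dp": [0,0,0.04],"angular": [0,0,0],"fingers": 1},
  ],
)

```text
time: 20.35
tool_pos: [600.5, 8.0, 36.7]
tcp_rot: [179.9, 0.0, 95.8]
ft_force: [-1.2, -0.8, 1.2]
finger_gap: 0.2
grip_force: 0.7
```

Next 4 mm, with pauses.

Call:
step_arm(
  targets=[
    {"dp": [0,0,0.005],"angular": [0,0,0],"fingers": 1},
    {"dp": [0,0,0.01],"angular": [0,0,0],"fingers": 1},
    {"dp": [0,0,0.015],"angular": [0,0,0],"fingers": 1},
    {"dp": [0,0,0.02],"angular": [0,0,0],"fingers": 1},
    {"dp": [0,0,0.02],"angular": [0,0,0],"fingers": 1},
    {"dp": [0,0,0.02],"angular": [0,0,0],"fingers": 1},
    {"dp": [0,0,0.02],"angular": [0,0,0],"fingers": 1},
    {"dp": [0,0,0.02],"angular": [0,0,0],"fingers": 1},
  ],
)

```text
time: 21.35
tool_pos: [600.0, 8.3, 32.1]
tcp_rot: [180.0, 0.0, 95.8]
ft_force: [-0.8, 0.0, -0.5]
finger_gap: -0.2
grip_force: 0.0
```

Call:
step_arm(
  targets=[
    {"dp": [0,0,0.005],"angular": [0,0,0],"fingers": 1},
    {"dp": [0,0,0.01],"angular": [0,0,0],"fingers": 1},
    {"dp": [0,0,0.015],"angular": [0,0,0],"fingers": 1},
    {"dp": [0,0,0.02],"angular": [0,0,0],"fingers": 1},
    {"dp": [0,0,0.02],"angular": [0,0,0],"fingers": 1},
    {"dp": [0,0,0.02],"angular": [0,0,0],"fingers": 1},
    {"dp": [0,0,0.02],"angular": [0,0,0],"fingers": 1},
    {"dp": [0,0,0.02],"angular": [0,0,0],"fingers": 1},
  ],
)

```text
time: 22.35
tool_pos: [600.0, 8.3, 28.1]
tcp_rot: [180.0, -0.0, 95.8]
ft_force: [0.4, -0.0, -0.5]
finger_gap: 0.1
grip_force: 0.0
```

Run:
```python
from h import *
st();im=snapshot('wrist');cv2.imwrite('pics/w12.png',im);kp()
a=snapshot('scene');cv2.imwrite('pics/s12.png',a)
for l in('keeper_notch','cover_free_edge','cover'):
  for q in pinpoint('scene',l)[:1]:print(l,q['at'],q['conf'])
print(proj('scene',O+[19.9,2,56]),proj('scene',O+[19.9,2,66]))
```

```text
22.35 tcp box [  0.6 -58.1  28.1] [600.    8.3  28.1] yaw [180.   -0.   95.8] F [ 0.4 -0.  -0.5] 0.05906224023401527
keeper_notch 0.64 [374. 141.] [array([19.3,  3. , 50. ]), array([18.1,  3.5, 60. ]), array([16.9,  4. , 70. ])]
keeper_notch [311.1, 263.7] 0.66
cover_free_edge [329.1, 295.7] 0.56
cover [296.2, 273.5] 0.78
[np.float64(310.19374899178956), np.float64(264.6377178828196)] [np.float64(310.17088093812214), np.float64(260.62056133851314)]
```

Run:
```python
from h import *
for q in masks_of('wrist','cover')[:1]:
    m=q['pixels'];print(q['conf'])
    for r in range(100,400,20):
        c=np.where(m[r])[0]
        if len(c): print(r,c.min(),c.max(),'width46 %.1f width66 %.1f'%tuple(np.linalg.norm(atz('wrist',(c.max(),r),z)-atz('wrist',(c.min(),r),z)) for z in(46,66)))
    print('bottom',[np.where(m[:,c])[0].max() for c in(200,230,400,430)])
for z in(46,66):
  for y in(-71,-73,-75):
    c,s=np.cos(A),np.sin(A); print(z,y,[np.round(proj('wrist',O+[c*x-s*y,s*x+c*y,z])) for x in(-55,-30,30,55)])
```

```text
0.93
100 143 479 width46 108.3 width66 93.5
120 146 478 width46 108.3 width66 93.5
140 148 476 width46 108.3 width66 93.5
160 150 474 width46 108.3 width66 93.5
180 152 472 width46 108.3 width66 93.4
200 154 469 width46 107.9 width66 93.1
220 156 467 width46 107.9 width66 93.1
240 158 465 width46 107.9 width66 93.1
260 161 464 width46 107.9 width66 93.1
280 162 461 width46 107.9 width66 93.1
300 164 459 width46 107.8 width66 93.1
320 167 458 width46 107.8 width66 93.1
340 169 456 width46 107.8 width66 93.1
bottom [np.int64(341), np.int64(342), np.int64(343), np.int64(343)]
46 -71 [array([169., 342.]), array([236., 342.]), array([395., 342.]), array([462., 341.])]
46 -73 [array([170., 347.]), array([236., 347.]), array([395., 346.]), array([461., 346.])]
46 -75 [array([170., 352.]), array([236., 352.]), array([395., 351.]), array([461., 351.])]
66 -71 [array([149., 373.]), array([224., 372.]), array([405., 372.]), array([481., 371.])]
66 -73 [array([150., 378.]), array([225., 378.]), array([405., 377.]), array([480., 377.])]
66 -75 [array([150., 383.]), array([225., 383.]), array([405., 382.]), array([480., 382.])]
```

The cover's width now measures uniform at z 46, so it has snapped down level. I'm rising, opening, and looking at the knob.

Call:
step_arm(
  targets=[
    {"dp": [0,0,-0.2],"angular": [0,0,0],"fingers": 1},
    {"dp": [0,0,-0.4],"angular": [0,0,0],"fingers": 0.5},
    {"dp": [0.15,-0.1,-0.55],"angular": [0,0,0],"fingers": 0},
    {"dp": [0.3,-0.2,-0.55],"angular": [0,0,0],"fingers": 0},
    {"dp": [0.45,-0.3,-0.55],"angular": [0,0,0],"fingers": 0},
    {"dp": [0.62,-0.4,-0.55],"angular": [0,0,0],"fingers": 0},
    {"dp": [0.62,-0.4,-0.55],"angular": [0,0,0],"fingers": 0},
    {"dp": [0.62,-0.4,-0.55],"angular": [0,0,0],"fingers": 0},
  ],
)

```text
time: 23.75
tool_pos: [508.2, 123.4, 138.4]
tcp_rot: [180.0, 0.0, 95.8]
ft_force: [-0.4, 0.1, 0.1]
finger_gap: 85.1
grip_force: 0.0
```

Run:
```python
from h import *
st();im=snapshot('wrist');cv2.imwrite('pics/w13.png',im)
snapshot('top');snapshot('scene')
for n in('wrist','scene','top'):
  for q in pinpoint(n,'bar_knob')[:2]:
    w=atz(n,q['at'],89.5);print(n,np.round(q['at']),round(q['conf'],2),w.round(1),box(w))
  for q in pinpoint(n,'keeper_notch')[:1]:
    w=atz(n,q['at'],54);print(n,'keeper',np.round(q['at']),round(q['conf'],2),w.round(1),box(w))
```

```text
23.75 tcp box [-78.6  66.  138.4] [508.2 123.4 138.4] yaw [1.7996e+02 2.0000e-02 9.5840e+01] F [-0.4  0.1  0.1] 85.1114116592774
scene [222. 227.] 0.75 [513.7 207.3  89.5] [-64.4 148.9  89.5]
scene [240. 201.] 0.35 [575.8 255.3  89.5] [  2.4 190.1  89.5]
scene keeper [312. 264.] 0.56 [617.7  70.4  54. ] [24.7  1.8 54. ]
top keeper [333. 266.] 0.94 [610.2  80.   54. ] [18.3 12.2 54. ]
```

View pics/w13.png

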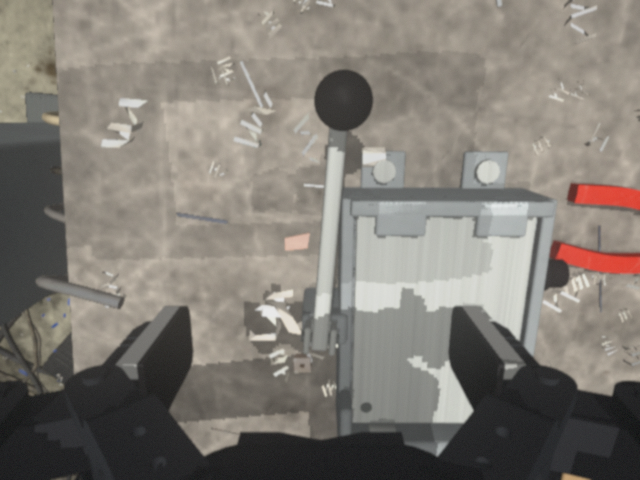

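The picture shows the knob at (344,100), about 58 px across, with the bar parked and the cover flat under both lips.

Run:
```python
from h import *
p,f=K('wrist');w=atz('wrist',(344,100),89.5);c=np.array(p['R'])@w+p['t']
print(f,w,box(w),'depth',c[2],'by size',f*28/58)
s=sense();R=Ro.from_euler('xyz',s['tcp_rot'],degrees=True).as_matrix();print('tool delta',R.T@(w-s['tool_pos']))
for u in((321,335),(337,150)):print(box(atz('wrist',u,62)))
for u in((380,170),(350,200),(555,200)):print(u,box(atz('wrist',u,50)))
# lips: inner edge row ~236
print(box(atz('wrist',(400,236),54)),box(atz('wrist',(500,236),54)))
```

```text
432.5791308120581 [512.59464969 200.3272476   89.5       ] [-66.2 142.   89.5] depth 202.71213601726123 by size 208.8313045299591
tool delta [76.1947991  12.38780048 48.47875976]
[-77.5   5.3  62. ]
[-68.3 117.   62. ]
(380, 170) [-42.9 104.7  50. ]
(350, 200) [-60.   87.1  50. ]
(555, 200) [61.  86.6 50. ]
[-30.3  66.1  54. ] [29.2 65.8 54. ]
```

Call:
step_arm(
  targets=[
    {"dp": [0.1,0.02,0],"angular": [0,0,0],"fingers": 0},
    {"dp": [0.25,0.04,0],"angular": [0,0,0],"fingers": 0},
    {"dp": [0.38,0.06,0],"angular": [0,0,0],"fingers": 0},
    {"dp": [0.38,0.06,0.12],"angular": [0,0,0],"fingers": 0},
    {"dp": [0.38,0.06,0.25],"angular": [0,0,0],"fingers": 0},
    {"dp": [0.38,0.06,0.36],"angular": [0,0,0],"fingers": 0},
    {"dp": [0.38,0.06,0.427],"angular": [0,0,0],"fingers": 0},
    {"dp": [0.38,0.06,0.427],"angular": [0,0,0],"fingers": 0},
  ],
)

```text
time: 25.2
tool_pos: [511.3, 200.1, 51.7]
tcp_rot: [-179.9, 0.0, 95.8]
ft_force: [0.3, -0.3, 0.8]
finger_gap: 85.4
grip_force: 0.0
```

Call:
step_arm(
  targets=[
    {"dp": [0,0,0],"angular": [0,0,0],"fingers": 0.6},
    {"dp": [0,0,0],"angular": [0,0,0],"fingers": 1},
    {"dp": [0,0,0],"angular": [0,0,0],"fingers": 1},
    {"dp": [0,0,0],"angular": [0,0,0],"fingers": 1},
    {"dp": [0,0,0],"angular": [0,0,0],"fingers": 1},
    {"dp": [0,0,0],"angular": [0,0,0],"fingers": 1},
    {"dp": [0,0,0],"angular": [0,0,0],"fingers": 1},
    {"dp": [0,0,0],"angular": [0,0,0],"fingers": 1},
  ],
  newtons=30,
)

```text
time: 26.2
tool_pos: [512.2, 200.6, 52.8]
tcp_rot: [180.0, -0.0, 95.8]
ft_force: [-0.4, 2.9, 2.0]
finger_gap: 26.1
grip_force: 29.4
```

```bash
python3 -c "
from h import *
st();s=sense();print(s['grip_force'])"
```

```text
26.2 tcp box [-66.6 142.4  52.8] [512.2 200.6  52.8] yaw [ 1.7999e+02 -2.0000e-02  9.5810e+01] F [-0.4  2.9  2. ] 26.117715894473015
29.411839842796326
```

Gap 26.1 on a 28 mm ball suggests the pads hold slightly above its equator. I'm regripping 9 mm lower.

Call:
step_arm(
  targets=[
    {"dp": [0,0,0],"angular": [0,0,0],"fingers": 0.3},
    {"dp": [0,0,0],"angular": [0,0,0],"fingers": 0.3},
    {"dp": [0,0,0.02],"angular": [0,0,0],"fingers": 0.3},
    {"dp": [0,0,0.045],"angular": [0,0,0],"fingers": 0.3},
    {"dp": [0,0,0.045],"angular": [0,0,0],"fingers": 1},
    {"dp": [0,0,0.045],"angular": [0,0,0],"fingers": 1},
    {"dp": [0,0,0.045],"angular": [0,0,0],"fingers": 1},
    {"dp": [0,0,0.045],"angular": [0,0,0],"fingers": 1},
  ],
  newtons=30,
)

```text
time: 27.2
tool_pos: [512.1, 200.4, 43.8]
tcp_rot: [180.0, 0.0, 95.8]
ft_force: [0.8, -1.1, -0.7]
finger_gap: 26.2
grip_force: 29.5
```

Same gap, so the ball is held at the equator and the pads are just compressed. Now I lift along the hinge arc.

Call:
step_arm(
  targets=[
    {"dp": [-0.003,0,-0.02],"angular": [0,0,0],"fingers": 1},
    {"dp": [-0.009,-0.001,-0.043],"angular": [0,0,0],"fingers": 1},
    {"dp": [-0.015,-0.002,-0.065],"angular": [0,0,0],"fingers": 1},
    {"dp": [-0.024,-0.002,-0.087],"angular": [0,0,0],"fingers": 1},
    {"dp": [-0.034,-0.003,-0.112],"angular": [0,0,0],"fingers": 1},
    {"dp": [-0.046,-0.004,-0.14],"angular": [0,0,0],"fingers": 1},
    {"dp": [-0.058,-0.005,-0.166],"angular": [0,0,0],"fingers": 1},
    {"dp": [-0.058,-0.005,-0.166],"angular": [0,0,0],"fingers": 1},
  ],
)

```text
time: 28.2
tool_pos: [512.8, 188.8, 77.6]
tcp_rot: [179.9, -0.0, 95.8]
ft_force: [0.3, 2.1, -1.5]
finger_gap: 25.8
grip_force: 29.7
```

Run:
```python
from h import *
st();print(sense()['grip_force']);snapshot('scene');snapshot('wrist')
for q in pinpoint('scene','bar_knob')[:2]:print(q['at'],q['conf'],proj('scene',sense()['tool_pos']*[1,1,0]+[0,0,122]),proj('scene',sense()['tool_pos']*[1,1,0]+[0,0,89]))
S=np.array([515.5,59.6]);s=sense();p0=np.array([512.7,188.8]);R=Ro.from_euler('xyz',[180,0,95.8],degrees=True).as_matrix()
def rows(a0,a1,yaw0,r,n=8):
    R=Ro.from_euler('xyz',[180,0,yaw0],degrees=True).as_matrix();P=lambda a:np.r_[S+r*np.array([np.cos(np.radians(a)),np.sin(np.radians(a))]),0]
    for k in range(1,n+1):
        a=a0+(a1-a0)*k/n; print((R.T@(P(a)-P(a0))/200).round(3).tolist(),round(-(a-a0)/180,3))
rows(91.2,55,95.8,129.2);print();rows(55,6,95.8-36.2,129.2)
```

```text
28.2 tcp box [-67.2 130.5  77.6] [512.8 188.8  77.6] yaw [ 1.7993e+02 -2.0000e-02  9.5800e+01] F [ 0.3  2.1 -1.5] 25.84211863028433
29.674633741378784
[223.4, 215.6] 0.56 [np.float64(223.1290559092153), np.float64(218.6479145545608)] [np.float64(225.42528587083092), np.float64(232.77866670024022)]
[295.9, 277.0] 0.36 [np.float64(223.1290559092153), np.float64(218.6479145545608)] [np.float64(225.42528587083092), np.float64(232.77866670024022)]
[-0.006, 0.051, 0.0] 0.025
[-0.016, 0.101, 0.0] 0.05
[-0.03, 0.15, 0.0] 0.075
[-0.048, 0.197, 0.0] 0.101
[-0.069, 0.244, 0.0] 0.126
[-0.095, 0.288, 0.0] 0.151
[-0.123, 0.33, 0.0] 0.176
[-0.155, 0.37, 0.0] 0.201

[-0.009, 0.068, 0.0] 0.034
[-0.026, 0.135, 0.0] 0.068
[-0.049, 0.2, 0.0] 0.102
[-0.079, 0.262, 0.0] 0.136
[-0.116, 0.321, 0.0] 0.17
[-0.159, 0.375, 0.0] 0.204
[-0.207, 0.424, 0.0] 0.238
[-0.261, 0.468, 0.0] 0.272
```

Knob is up (scene row 216, against 219 predicted and 233 parked). I'm swinging it round.

Call:
step_arm(
  targets=[
    {"dp": [-0.006,0.051,0],"angular": [0,0,0.025],"fingers": 1},
    {"dp": [-0.016,0.101,0],"angular": [0,0,0.05],"fingers": 1},
    {"dp": [-0.03,0.15,0],"angular": [0,0,0.075],"fingers": 1},
    {"dp": [-0.048,0.197,0],"angular": [0,0,0.101],"fingers": 1},
    {"dp": [-0.069,0.244,0],"angular": [0,0,0.126],"fingers": 1},
    {"dp": [-0.095,0.288,0],"angular": [0,0,0.151],"fingers": 1},
    {"dp": [-0.123,0.33,0],"angular": [0,0,0.176],"fingers": 1},
    {"dp": [-0.155,0.37,0],"angular": [0,0,0.201],"fingers": 1},
  ],
)

```text
time: 29.35
tool_pos: [589.4, 165.5, 76.7]
tcp_rot: [-180.0, -0.0, 59.5]
ft_force: [1.7, 1.2, -1.2]
finger_gap: 26.0
grip_force: 29.7
```

Call:
step_arm(
  targets=[
    {"dp": [-0.009,0.068,0],"angular": [0,0,0.034],"fingers": 1},
    {"dp": [-0.026,0.135,0],"angular": [0,0,0.068],"fingers": 1},
    {"dp": [-0.049,0.2,0],"angular": [0,0,0.102],"fingers": 1},
    {"dp": [-0.079,0.262,0],"angular": [0,0,0.136],"fingers": 1},
    {"dp": [-0.116,0.321,0],"angular": [0,0,0.17],"fingers": 1},
    {"dp": [-0.159,0.375,0],"angular": [0,0,0.204],"fingers": 1},
    {"dp": [-0.207,0.424,0],"angular": [0,0,0.238],"fingers": 1},
    {"dp": [-0.261,0.468,0],"angular": [0,0,0.272],"fingers": 1},
  ],
)

```text
time: 30.35
tool_pos: [643.9, 72.6, 76.8]
tcp_rot: [180.0, -0.0, 10.5]
ft_force: [0.8, 0.6, -0.8]
finger_gap: 26.2
grip_force: 29.7
```

Run:
```python
from h import *
st();print(sense()['grip_force'],sense()['joint_pos'].round(1));snapshot('scene');snapshot('wrist');snapshot('top')
t=sense()['tool_pos']*[1,1,0]
for n in('scene','top','wrist'):
  for q in pinpoint(n,'bar_knob')[:2]:print(n,q['at'],q['conf'],proj(n,t+[0,0,122]),proj(n,t+[0,0,89]))
  for q in pinpoint(n,'keeper_notch')[:1]:print(n,q['at'],q['conf'],atz(n,q['at'],54),box(atz(n,q['at'],54)))
```

```text
30.35 tcp box [51.   1.2 76.8] [643.9  72.6  76.8] yaw [ 1.7998e+02 -4.0000e-02  1.0470e+01] F [ 0.8  0.6 -0.8] 26.184532430178056
29.678876101970673 [ 1.9 20.  84.8 -0.  75.1 81.4]
scene [325.4, 225.8] 0.74 [np.float64(323.8852269772358), np.float64(228.67953326335058)] [np.float64(323.6027211154725), np.float64(242.89464760527343)]
scene [312.3, 265.4] 0.88 [616.33172539  66.06470185  54.        ] [22.9 -2.3 54. ]
top [335.6, 265.8] 0.71 [611.93226114  73.89174487  54.        ] [19.4  5.9 54. ]
wrist [321.2, 344.7] 0.73 [np.float64(325.144419915061), np.float64(350.58391496280433)] [np.float64(324.25710265683523), np.float64(305.7207147888863)]
```

Call:
step_arm(
  targets=[
    {"dp": [0.01,0.001,0.023],"angular": [0,0,0],"fingers": 1},
    {"dp": [0.02,0.002,0.046],"angular": [0,0,0],"fingers": 1},
    {"dp": [0.027,0.002,0.063],"angular": [0,0,0],"fingers": 1},
    {"dp": [0.034,0.003,0.08],"angular": [0,0,0],"fingers": 1},
    {"dp": [0.04,0.003,0.097],"angular": [0,0,0],"fingers": 1},
    {"dp": [0.045,0.004,0.114],"angular": [0,0,0],"fingers": 1},
    {"dp": [0.05,0.004,0.13],"angular": [0,0,0],"fingers": 1},
    {"dp": [0.053,0.004,0.145],"angular": [0,0,0],"fingers": 1},
  ],
)

```text
time: 31.8
tool_pos: [653.8, 74.1, 48.3]
tcp_rot: [180.0, 0.0, 10.7]
ft_force: [-8.3, -1.9, 19.8]
finger_gap: 26.3
grip_force: 30.9
```

Run:
```python
from h import *
st();print(sense()['grip_force'])
```

```text
31.8 tcp box [61.   1.7 48.3] [653.8  74.1  48.3] yaw [1.7999e+02 4.0000e-02 1.0670e+01] F [-8.3 -1.9 19.8] 26.292797172838092
30.85334837436676
```

19.8 N upward about 1 mm above the nominal height. A horn would have stopped the bar 17 mm higher, so it is seated in the notch. Releasing.

Call:
step_arm(
  targets=[
    {"dp": [0,0,-0.01],"angular": [0,0,0],"fingers": 1},
    {"dp": [0,0,-0.01],"angular": [0,0,0],"fingers": 0.5},
    {"dp": [0,0,-0.01],"angular": [0,0,0],"fingers": 0},
    {"dp": [0,0,-0.01],"angular": [0,0,0],"fingers": 0},
    {"dp": [0,0,-0.1],"angular": [0,0,0],"fingers": 0},
    {"dp": [0,0,-0.3],"angular": [0,0,0],"fingers": 0},
    {"dp": [0,0,-0.5],"angular": [0,0,0],"fingers": 0},
    {"dp": [-0.3,0,-0.7],"angular": [0,0,0],"fingers": 0},
  ],
)

```text
time: 32.8
tool_pos: [604.4, 64.7, 184.4]
tcp_rot: [180.0, -0.1, 10.7]
ft_force: [-0.7, -0.3, 1.6]
finger_gap: 85.6
grip_force: 0.0
```

Call:
step_arm(
  targets=[
    {"dp": [-0.2,0,-0.1],"angular": [0,0,0],"fingers": 0},
    {"dp": [-0.4,0,-0.2],"angular": [0,0,0],"fingers": 0},
    {"dp": [-0.6,0,-0.3],"angular": [0,0,0],"fingers": 0},
    {"dp": [-0.6,0,-0.3],"angular": [0,0,0],"fingers": 0},
    {"dp": [-0.6,0,-0.3],"angular": [0,0,0],"fingers": 0},
    {"dp": [-0.6,0,-0.3],"angular": [0,0,0],"fingers": 0},
    {"dp": [-0.6,0,-0.3],"angular": [0,0,0],"fingers": 0},
    {"dp": [-0.6,0,-0.3],"angular": [0,0,0],"fingers": 0},
  ],
)

```text
time: 33.8
tool_pos: [484.9, 42.5, 241.9]
tcp_rot: [-180.0, 0.1, 10.7]
ft_force: [0.9, 0.1, 1.4]
finger_gap: 85.2
grip_force: 0.0
```

Run:
```python
from h import *
st();snapshot('scene');w=snapshot('wrist');cv2.imwrite('pics/w20.png',w)
O[:]=[593.1,67.8,0]
for n in('scene','wrist'):
  for l,z in(('bar_knob',93),('cover_free_edge',46),('catch_wall',62),('lips',50)):
    for q in pinpoint(n,l)[:1]:print(n,l,np.round(q['at']),round(q['conf'],2),box(atz(n,q['at'],z)))
for q in masks_of('wrist','cover')[:1]:
    c=max(cv2.findContours(q['pixels'].astype('uint8'),0,2)[0],key=cv2.contourArea)
    P=np.array([box(atz('wrist',u,46))[:2] for u in cv2.convexHull(c).reshape(-1,2)]);print('cover extents',P.min(0),P.max(0),q['conf'])
# knob blob in wrist: dark circle size
```

```text
33.8 tcp box [-110.2  -12.1  241.9] [484.9  42.5 241.9] yaw [-1.7998e+02  8.0000e-02  1.0670e+01] F [0.9 0.1 1.4] 85.17916142852124
scene bar_knob [326. 238.] 0.6 [59.4  3.  93. ]
scene cover_free_edge [328. 300.] 0.96 [ -2.4 -76.2  46. ]
scene catch_wall [445. 319.] 0.39 [ 106.2 -230.    62. ]
scene lips [277. 251.] 0.74 [-1.5 66.4 50. ]
wrist cover_free_edge [409.  72.] 0.8 [ -1.5 -74.5  46. ]
wrist catch_wall [416.  69.] 0.6 [ -1.1 -76.1  62. ]
wrist lips [221.  53.] 0.7 [-0.1 71.7 50. ]
cover extents [-56.4 -74.9] [49.3 -4.3] 0.87
```

Run:
```python
from h import *
c,s=np.cos(A),np.sin(A);O=np.array([593.1,67.8,0])
for z in(86,93,100,110):print(z,proj('scene',O+[62*c,62*s,z]),proj('wrist',O+[62*c,62*s,z]))
g=cv2.cvtColor(cv2.imread('pics/w20.png'),cv2.COLOR_BGR2GRAY)
print(cv2.HoughCircles(g,cv2.HOUGH_GRADIENT,1,40,param1=120,param2=18,minRadius=14,maxRadius=26))
u,v=map(int,proj('wrist',O+[62*c,62*s,93]))
if 40<v<480:
    m=g[max(v-40,0):v+40,u-40:u+40]<45;n,l,st_,ce=cv2.connectedComponentsWithStats(m.astype('uint8'));print(u,v,[(a.tolist(),b+[u-40,max(v-40,0)]) for a,b in zip(st_[1:],ce[1:]) if a[4]>100])
```

```text
86 [np.float64(328.1738599778539), np.float64(241.19960533186037)] [np.float64(320.92158363912034), np.float64(-48.029290506125335)]
93 [np.float64(328.25732559311217), np.float64(238.26258534107734)] [np.float64(320.9310040524591), np.float64(-52.0866374019277)]
100 [np.float64(328.3417196301563), np.float64(235.2928956894219)] [np.float64(320.94089907774685), np.float64(-56.34839839810604)]
110 [np.float64(328.4639240244227), np.float64(230.9927207274166)] [np.float64(320.95593189620405), np.float64(-62.82299320717914)]
None
```

The knob's scene row, 238, matches the seated height of 93 mm, so I'm handing in.

```bash
python3 -c "
from bench import hand_in
print(hand_in())"
```

```text
the job is handed in; nothing more can be done
None
```

I handed the job in at about 34 s of the 58 s. By camera measurements the cover is home and level on its ledge and the latch bar sits in the keeper's notch and is let go; the bystanders were not touched or re-measured, and the hand-in returned no verdict.

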